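# Third hand at the case holder

## Robot

A 6-joint arm with a two-finger parallel gripper is mounted at the origin on the work surface. World frame = base frame: x ahead of the robot, y to its left, z up, the work surface at z = 0. Lengths are in m, angles in degrees, forces in N, time in s.
With the tool pointing down it reaches from about 0.25 to 0.725 m from the base axis. Payload 9.7 kg.
Tool frame: the origin (TCP) lies midway between the tips of the shut fingers; the grasp point (between the pads) lies 19 mm behind it; y points along the fingers, x is the direction in which the jaws open and shut, and the axes are right-handed (so a half turn about y gives the same grasp; the last joint's range is limited). The gripper opens to 85 mm and grips with 20 to 120 N. Pads are 22 mm wide; open, the fingers measure 114 mm over their backs; the gripper's body (76 mm by 85 mm) begins 54 mm behind the grasp point. The pads swing forward as they close: fully open they stand 13 mm farther back than shut.
Start: joints at [-76.375, 4.979, 10.078, 95.1, 0, 90], TCP at [0.13, -0.535, 0.231] pointing down, gripper open.
Joint ranges: [-179.16, 179.16], [-48.56, 103.87], [-65.8, 70.77], [-126.05, 130.52], [-82.76, 87.17], [-180, 180]. Speed limits (degrees/s): [127.2, 127.2, 147.25, 180, 180, 180].

## Interface

Orientations are given as [roll, pitch, yaw] about the fixed x, y, z axes, in that order (R = Rz(yaw) Ry(pitch) Rx(roll)).
In Python, from workcell import get_obs, camera, job_done gives the robot as it stands.
- The arm moves only by the tool play_rows, never from a script. Its argument "moves" is a list of rows, each a list of 3 entries, a list of its own where there are three numbers: the turn, a rotation vector about the tool's x, y, z in degrees, then the shift along the tool's x, y, z in m, then the opening in per cent of the stroke, from 0 (shut) to 100 (fully open). A call has exactly 5 rows; each row is the pose to reach, as a shift and turn from the pose commanded when the call began, along the tool's axes at that moment; what a row does not reach only later rows make up. A row lasts 1/10 s, in which the tool goes at most 50 mm and 8.59 degrees, less where a joint would pass 70% of its speed; a pose out of reach is approached as far as the arm can. A call with a gripper value outside its range is refused whole. The fingers move at their own pace and stop on an object; "grip_force" is the grip in N (left out, the last holds). Time passes only in rows, so rows that repeat a pose let the fingers close, or fill a call up. It gives the time, the measured TCP pose, the force and the opening at its end, in the units of the state.
- get_obs(): the state, without advancing time (a new reading comes with each control period).
- camera(name): name is "scene" or "top"; returns a dict with "img" (480x640x3 uint8, red, green, blue), "fov_y" (degrees; the focal length in pixels is half the picture's height over the tangent of half this angle, whatever the lens; pixels are square), "cx", "cy" (the principal point, pixels), "world_from_camera" (4x4, takes a point from camera to world coordinates). Camera axes: x right, y up, looking along -z (the intrinsics and any distortion apply to the point x, -y, -z); pixel columns grow to the right and rows downward; lengths in m; the calibration is good to about 2 mm. A picture is of the moment at which its call begins. There is no depth.
- job_done(): hands the job in, once; it reports no verdict.
The state is a dict: "time": time; "q": joint angles; "qd": joint speeds; "joint_efforts": joint torques, N m; "ee_pos": TCP position; "tcp_rot": TCP orientation; "wrist_force": force on the tool from outside, world axes, zero at the start; "torque": the same for the moment, N m; "opening": finger opening in m.
Only numpy, scipy, OpenCV 4.12 (cv2) and the standard library are available. Lean on these libraries where they do the work, as an engineer would, in place of code of your own. Each camera call takes 0.05 s, during which the arm holds its last target.

## Task

Lift the watch off the timing microphone, past its sprung catch, and lay it on the bed of the case holder between the two jaws, case back up, with its flat ends facing out to the open sides of the holder. Then press it against the two pegs of the sprung jaw with a steady push of about 9 newtons and finish while still holding it there, so that I can wind the screw jaw up to it; do not drive the sprung jaw to the end of its travel, and leave the other things on the bench where they are.

Things in the scene. Friction and masses are not known exactly. Their poses are not given: they have to be found in the camera images.
- watch: steel watch head, no bracelet, about 90 g, lying dial down, case back up: round case 42 mm diameter (widest 3 to 8 mm up), 12 mm thick. Origin: centre of its underside. z: up. x: to the crown, a 7 mm stub reaching 25 mm from the centre, 6 mm up. y: across the two flat lug ends, 50 mm apart, 24 mm wide, 3 to 9.5 mm above the underside: grip it by these flats.
- mic: timing microphone stand, fixed: grey base 110 x 70 x 16 mm, stem, narrow black head 34 mm wide along y, so the watch's flat ends overhang it 8 mm each side and fingers pass beside it. Origin: centre of its underside. The watch starts on it with its x and y along the stand's, crown between two 12 mm posts at +x. Highest part 76 mm above the bench.
- mic_seat (a point): centre of the seat the watch lies on, 56 mm above the bench; axes as the stand's. The catch is at -x: a sprung white nose that laps over the edge of the case back and rides aside when the watch is lifted straight up: 4 to 8 N over the first 4 mm, then light rubbing until it is clear at 13 mm.
- holder: case holder, fixed: dark base plate 164 x 76 x 8 mm, aluminium slideway 34 mm wide (y), 150 mm long (x), bed in its middle; the watch's flat ends overhang it 8 mm each side. Origin: centre of its underside. x: from the screw jaw (knurled knob at the -x end, out to 116 mm) to the sprung jaw (two small coil springs behind it, +x end): the direction to press. Pegs end 55 mm above the bench.
- holder_bed (a point): centre of the rubber bed between the jaws, 46 mm above the bench (bed 45 x 30 mm); axes as the holder's
- sprung_jaw: sprung jaw with two white pegs, 8 mm diameter, 9 mm above the bed, 24 mm apart along y, at rest 30 mm in +x from the bed's centre. The round case settles between them and first touches both when its centre is 8 mm in +x from the bed's centre. This body's origin is the holder's origin at rest and moves with the jaw.
- jaw_travel (a joint): how far the sprung jaw is pushed back, m: 0 at rest, towards +x of the holder, end of travel 0.008. Spring 2 N per mm with no preload (9 N is 4.5 mm).
- screw_jaw (a joint): how far the screw jaw is wound back, m, 0 to 0.012; its two pegs (8 mm diameter, 24 mm apart) stand 34 mm plus this in -x from the bed's centre. It stays where it is; it does not yield to pushing.
- loupe: black eye loupe, 38 mm diameter, 32 mm high, loose; origin under its centre
- screwdriver: small screwdriver, 110 mm long, loose, lying
- opener: case-back wrench with green handle, about 140 mm long, loose, lying
- parts_tray: black divided tray, 90 x 150 x 14 mm, loose
- oiler_base: turned steel stand, 42 mm diameter, 55 mm high, loose
- blower: green dust blower, 52 mm diameter, 75 mm high, loose
- tweezers: steel tweezers, 120 mm long, loose, lying
Things that resemble listed ones, but are neither listed nor needed, are in the scene too. Several things have the shape of the watch; the one meant has the colours described above. Of the things that look like the mic, take the one that is nearest to the robot's base at the start.

How it is judged:
By the outcome, as a careful person would: the job done as asked, in the order asked, and still so for the second after the job is handed in, while the arm keeps its last pose, push and grip.
It also fails if it takes over 48 s, if anything falls off the work surface, if the arm or the gripper's body presses on something with over 40 N, if the wrist force passes 120 N, or if a joint passes its speed limit or range.

## Working session

There is one attempt and no reset: what is moved stays moved. The work goes in short steps, Python scripts to look and compute and a tool call to move; the robot and the scene stay as the last step left them, time stands still between calls to the robot, and variables do not carry over. Pictures are saved under pics/ and viewed, and the job is handed in when it is done.

Besides the shell and the picture viewer there is one more tool, called in YAML: its name, and indented under it one key for each argument. play_rows: Moves the arm, as the interface text tells. Its arguments: {"type":"object","properties":{"moves":{"type":"array"},"grip_force":{"type":"number"}},"required":["moves"]}

```bash
ls; mkdir -p pics; python3 - <<'E'
from workcell import get_obs,camera
import cv2,numpy as np
print(get_obs())
for n in("scene","top"):
    c=camera(n); cv2.imwrite(f"pics/{n}0.png",c["img"][:,:,::-1]); print({k:v for k,v in c.items() if k!="img"})
    np.save(f"{n}0.npy",c["img"])
E
```

```text
pics
{'time': 0.0, 'q': array([-7.63768323e+01,  5.01271904e+00,  1.00356963e+01,  9.51003662e+01,
       -1.17008617e-03,  8.99997215e+01]), 'qd': array([ 0.11051157,  0.01554829,  0.03072517,  0.12394772,  0.03345299,
       -0.12173771]), 'joint_efforts': array([-2.04732110e-03, -5.20378733e+01,  4.64809906e+01,  1.58180553e-02,
       -1.87825776e-04, -3.12570501e-05]), 'ee_pos': array([ 0.12948544, -0.53430801,  0.23057867]), 'tcp_rot': array([-9.00011697e+01,  7.73889602e-02, -7.63765538e+01]), 'wrist_force': array([ 0.44681783, -0.25953005, -0.64745926]), 'torque': array([ 0.08126421,  0.04453577, -0.00326129]), 'opening': 0.08557238406368377}
{'fov_y': 44.8461881327162, 'cx': 326.80695852246305, 'cy': 245.17721027272643, 'world_from_camera': array([[-0.69124413, -0.40759864,  0.59669498,  1.42073614],
       [ 0.7225208 , -0.40361725,  0.56129922,  0.76018023],
       [ 0.01205159,  0.81911933,  0.57349655,  0.92952613],
       [ 0.        ,  0.        ,  0.        ,  1.        ]])}
{'fov_y': 55.28694733218039, 'cx': 327.70597572174853, 'cy': 239.99537962410923, 'world_from_camera': array([[-0.02741757,  0.98921803, -0.14386095,  0.34699635],
       [-0.99943138, -0.02995251, -0.01548427, -0.05238549],
       [-0.01962632,  0.14335461,  0.98947676,  1.19868446],
       [ 0.        ,  0.        ,  0.        ,  1.        ]])}
```

View pics/scene0.png

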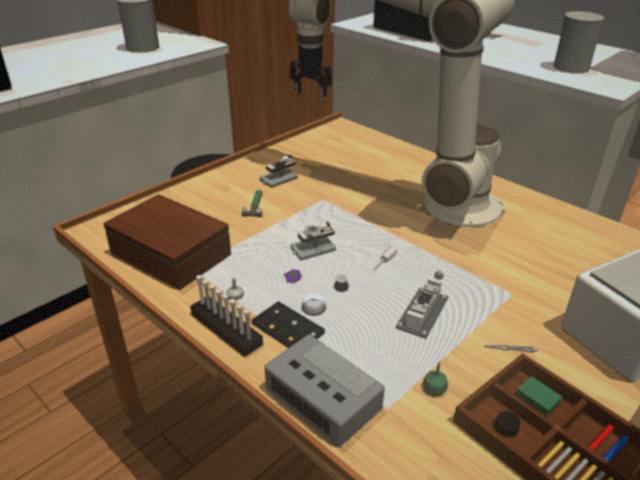

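View pics/top0.png

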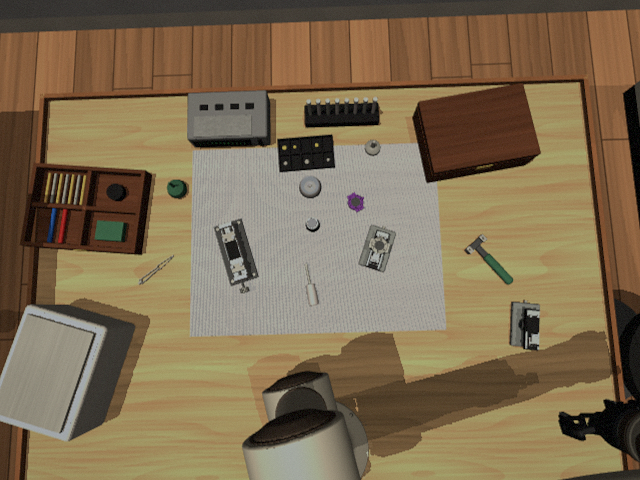

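```bash
cat > h.py <<'E'
import numpy as np,cv2
K={'scene':(44.8461881327162,326.80695852246305,245.17721027272643,np.array([[-0.69124413,-0.40759864,0.59669498,1.42073614],[0.7225208,-0.40361725,0.56129922,0.76018023],[0.01205159,0.81911933,0.57349655,0.92952613]])),
'top':(55.28694733218039,327.70597572174853,239.99537962410923,np.array([[-0.02741757,0.98921803,-0.14386095,0.34699635],[-0.99943138,-0.02995251,-0.01548427,-0.05238549],[-0.01962632,0.14335461,0.98947676,1.19868446]]))}
def ray(n,u,v):
    f,cx,cy,T=K[n]; F=240/np.tan(np.radians(f/2))
    d=T[:,:3]@np.array([(u-cx)/F,-(v-cy)/F,-1]); return T[:,3],d
def pt(n,u,v,z):
    o,d=ray(n,u,v); return o+d*(z-o[2])/d[2]
def proj(n,p):
    f,cx,cy,T=K[n]; F=240/np.tan(np.radians(f/2))
    c=T[:,:3].T@(np.array(p)-T[:,3]); return cx-F*c[0]/c[2], cy+F*c[1]/c[2]
def crop(n,img,u0,v0,w,h,s,out):
    c=cv2.resize(img[v0:v0+h,u0:u0+w,::-1],None,fx=s,fy=s,interpolation=cv2.INTER_CUBIC)
    for i in range(0,w,10): cv2.putText(c,str(u0+i),(i*s,10),0,.35,(0,0,255)); cv2.line(c,(i*s,12),(i*s,18),(0,0,255))
    for i in range(0,h,10): cv2.putText(c,str(v0+i),(0,i*s),0,.35,(0,0,255)); cv2.line(c,(24,i*s),(30,i*s),(0,0,255))
    cv2.imwrite(out,c)
E
python3 - <<'E'
from h import *
t=np.load('top0.npy');s=np.load('scene0.npy')
crop('top',t,350,215,60,60,10,'pics/t_mic.png')
crop('top',t,205,210,65,90,6,'pics/t_hold.png')
crop('top',t,500,290,60,65,8,'pics/t_mic2.png')
crop('scene',s,280,210,70,55,10,'pics/s_mic.png')
crop('scene',s,390,260,70,80,7,'pics/s_hold.png')
for a in [('top',377,248),('top',525,325),('top',235,252)]: print(pt(*a,.06))
print(proj('top',[0.1295,-.5343,.2306]),proj('scene',[0.1295,-.5343,.2306]),proj('scene',[0,0,0]))
E
```

```text
[ 0.48861002 -0.15720125  0.06      ]
[ 0.28981319 -0.50726216  0.06      ]
[0.48914182 0.19907969 0.06      ]
(np.float64(580.2679187979847), np.float64(409.24762314389335)) (np.float64(311.131017529148), np.float64(99.22026379777762)) (np.float64(462.47724426894644), np.float64(205.10970983346672))
```

View pics/t_mic.png

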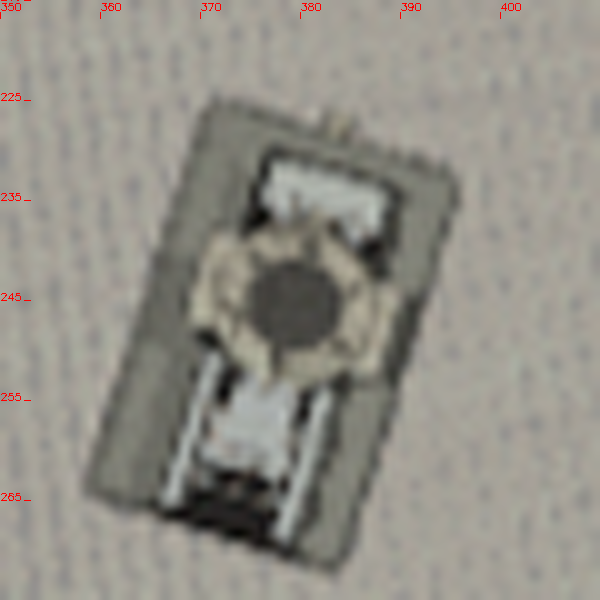

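View pics/t_hold.png

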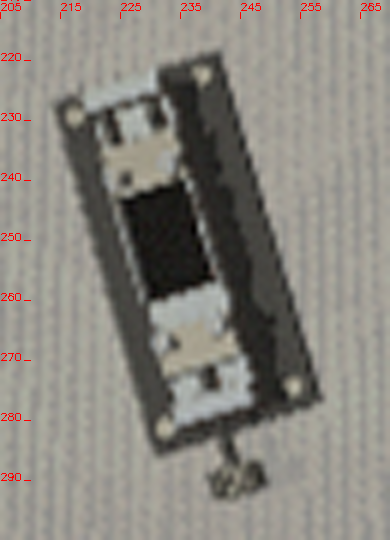

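View pics/t_mic2.png

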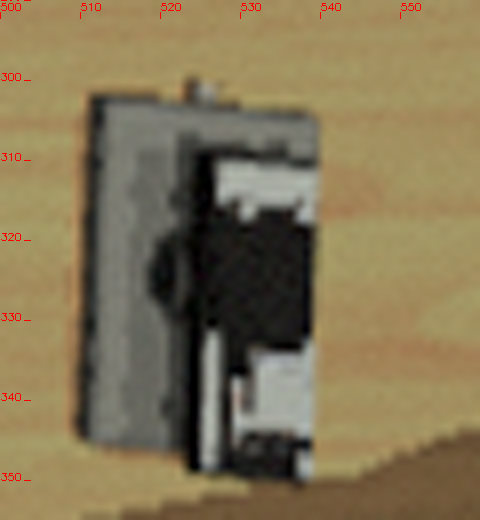

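View pics/s_mic.png

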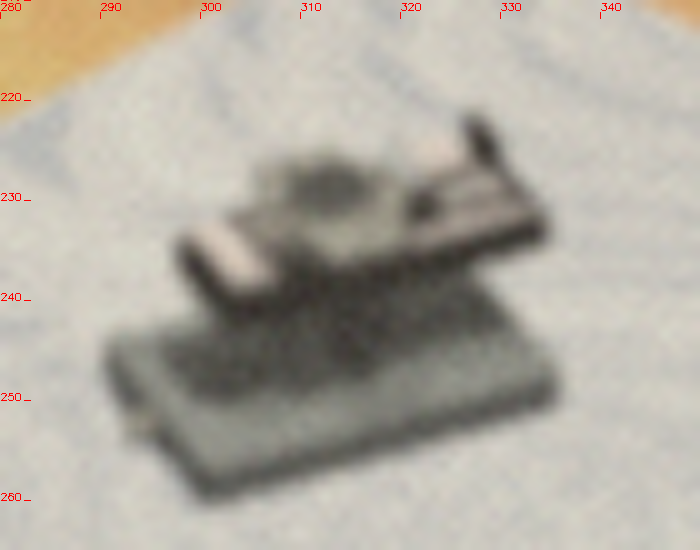

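View pics/s_hold.png

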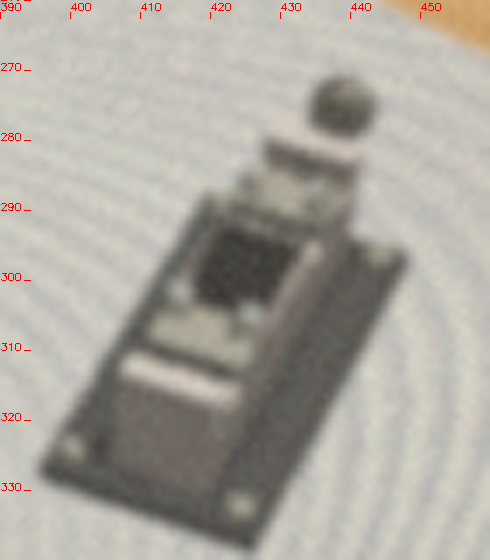

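```bash
python3 - <<'E'
from h import *
from workcell import camera
for n in('top','scene'):
    a=np.mean([camera(n)['img'].astype(float) for _ in range(8)],0)
    np.save(n+'A.npy',a); a=np.clip(a*1.25,0,255).astype(np.uint8)
    if n=='top':
        crop(n,a,355,220,45,55,10,'pics/a_tmic.png');crop(n,a,208,212,56,85,7,'pics/a_thold.png')
    else:
        crop(n,a,285,212,56,52,11,'pics/a_smic.png');crop(n,a,392,262,62,80,7,'pics/a_shold.png')
E
```

```text
(no output)
```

View pics/a_tmic.png

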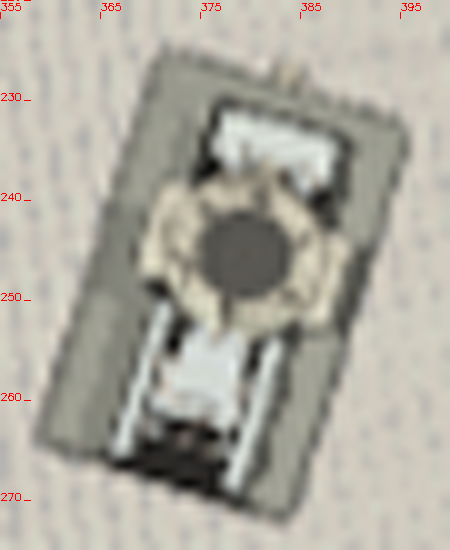

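View pics/a_thold.png

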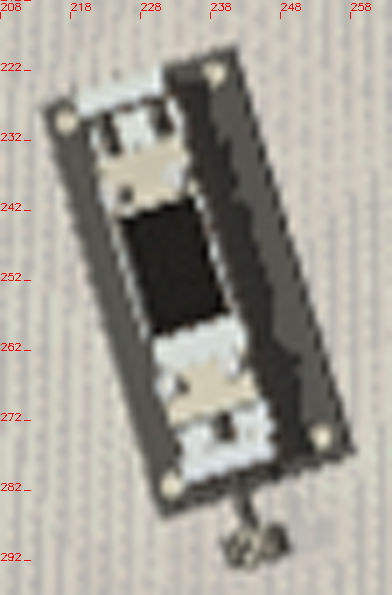

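View pics/a_smic.png

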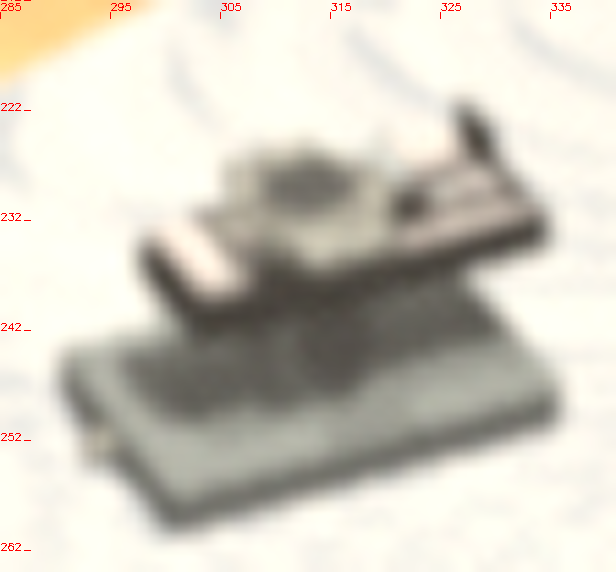

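View pics/a_shold.png

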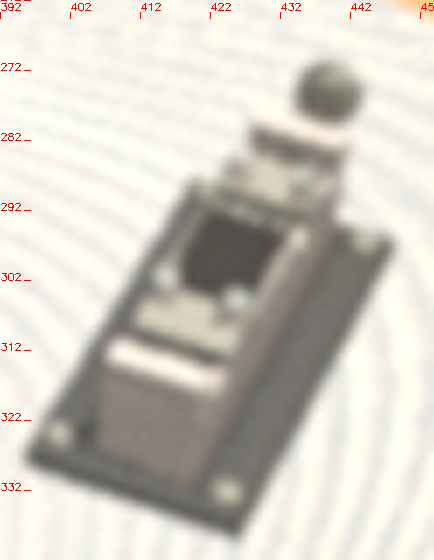

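```bash
python3 - <<'E'
from h import *
def tri(u1,u2):
    A=[];b=[]
    M=np.zeros((3,3));y=np.zeros(3)
    for n,u in(('top',u1),('scene',u2)):
        o,d=ray(n,*u); d=d/np.linalg.norm(d); P=np.eye(3)-np.outer(d,d); M+=P;y+=P@o
    X=np.linalg.solve(M,y); return X,np.array(proj('top',X))-u1,np.array(proj('scene',X))-u2
def blob(img,box,thr):
    u0,v0,u1,v1=box
    g=img[v0:v1,u0:u1].mean(2); w=(g<thr).astype(np.uint8)
    n,l,s,c=cv2.connectedComponentsWithStats(w); i=1+np.argmax(s[1:,4])
    pts=np.argwhere(l==i)[:,::-1]+[u0,v0]
    return c[i]+[u0,v0],s[i,4],cv2.minAreaRect(pts.astype(np.float32))
t=np.load('topA.npy');s=np.load('sceneA.npy')
r1=blob(t,(372,238,387,252),95);r2=blob(s,(307,224,320,233),105)
print(r1,r2); print('watch',tri(r1[0],r2[0]),pt('top',*r1[0],.068),pt('scene',*r2[0],.068))
b1=blob(t,(221,236,246,264),60);b2=blob(s,(412,288,437,308),85)
print(b1,b2); print('bed',tri(b1[0],b2[0]),pt('top',*b1[0],.046),pt('scene',*b2[0],.046))
# mic base corners top at z=.016
c=[(371,225),(395.5,232.5),(384,272),(358.5,264.2)]
P=np.array([pt('top',*k,.016)[:2] for k in c]);print(P,P.mean(0),[np.linalg.norm(P[i]-P[i-1]) for i in range(4)])
d=P[0]+P[1]-P[2]-P[3];print('micyaw',np.degrees(np.arctan2(d[1],d[0])))
# holder screws top
c=[(217.3,229.3),(238.7,222.3),(254,274),(232.5,281)]
P=np.array([pt('top',*k,.009)[:2] for k in c]);print(P,P.mean(0))
d=P[0]+P[1]-P[2]-P[3];print('holdyaw',np.degrees(np.arctan2(d[1],d[0])))
c=[(400.7,323.7),(424.3,332),(444,296)]
for k in c: print(pt('scene',*k,.009))
E
```

```text
(array([378.95945946, 244.94594595]), np.int32(74), ((378.9000244140625, 244.80001831054688), (9.391485214233398, 8.944271087646484), 63.43495178222656)) (array([312.54166667, 228.58333333]), np.int32(24), ((312.5, 228.5), (3.0, 7.0), 90.0))
watch (array([ 0.49561108, -0.16231319,  0.06886292]), array([ 0.29086725, -0.25384692]), array([0.34954311, 0.06567383])) [ 0.49511053 -0.16164864  0.068     ] [ 0.4951183 -0.1641321  0.068    ]
(array([232.32160804, 249.65326633]), np.int32(199), ((232.33963012695312, 249.68869018554688), (17.71950912475586, 11.263564109802246), 74.05460357666016)) (array([424.        , 297.76521739]), np.int32(115), ((424.00006103515625, 298.0000305175781), (10.733125686645508, 11.62755298614502), 26.56505012512207))
bed (array([0.4972671 , 0.20829984, 0.04718257]), array([ 0.17889325, -0.12750361]), array([0.23711927, 0.00343436])) [0.497108   0.20902379 0.046     ] [0.49641193 0.20715382 0.046     ]
[[ 0.55514114 -0.14818922]
 [ 0.53333468 -0.21110916]
 [ 0.43128198 -0.17657353]
 [ 0.45333478 -0.11173177]] [ 0.49327315 -0.16190092] [np.float64(0.10813732201097138), np.float64(0.06659158990872033), np.float64(0.1077379416118152), np.float64(0.06848926921040682)]
micyaw -19.20046063890897
[[0.55738591 0.2574458 ]
 [0.57444738 0.20063881]
 [0.43633098 0.16057899]
 [0.41974078 0.21674045]] [0.49697627 0.20885101]
holdyaw 16.324279931541913
[0.57177731 0.20047133 0.009     ]
[0.55598466 0.25605067 0.009     ]
[0.41753717 0.21522755 0.009     ]
```

play_rows:
  moves:
    - [[0,-8,0],[-0.03,0,0.04],100]
    - [[0,-16,0],[-0.055,0,0.08],100]
    - [[0,-24,0],[-0.08,0,0.12],100]
    - [[0,-32,0],[-0.105,0,0.16],100]
    - [[0,-40,0],[-0.13,0,0.2],100]
  grip_force: 25

```text
time: 1.4
ee_pos: [0.2942, -0.3596, 0.2315]
tcp_rot: [-90.0, -0.0, -36.1]
wrist_force: [0.5, -0.8, -0.1]
opening: 0.0852
```

```bash
python3 - <<'E'
from workcell import get_obs
o=get_obs(); print(o['q'],o['ee_pos'],o['tcp_rot'],o['time'])
E
```

```text
[-5.07120823e+01 -6.69329871e+00 -1.42966731e+00  9.52255218e+01
  1.48970727e-03  7.53599213e+01] [ 0.29421228 -0.35960015  0.23147854] [-9.00081907e+01 -3.72488429e-02 -3.60720005e+01] 1.4
```

```bash
cat >> h.py <<'E'
def tool(dx,dy,yaw):
    a=np.radians(yaw); return dx*np.cos(a)+dy*np.sin(a), -dx*np.sin(a)+dy*np.cos(a)
E
python3 -c "
from h import *
print(tool(.2011,.197,-36.4))"
```

```text
(np.float64(0.04496062198734514), np.float64(0.27790061617511946))
```

play_rows:
  moves:
    - [[0,-8,0],[0.009,0,0.055],100]
    - [[0,-16,0],[0.018,0,0.11],100]
    - [[0,-24,0],[0.027,0,0.165],100]
    - [[0,-32,0],[0.036,0,0.22],100]
    - [[0,-40,0],[0.045,0,0.278],100]

```text
time: 1.9
ee_pos: [0.4732, -0.1844, 0.2315]
tcp_rot: [-90.0, -0.0, 4.0]
wrist_force: [2.1, -1.0, 0.1]
opening: 0.0856
```

play_rows:
  moves:
    - [[0,-8,0],[0,0,0],100]
    - [[0,-16,0],[0,0,0],100]
    - [[0,-24,0],[0,0,0],100]
    - [[0,-32,0],[0,0,0],100]
    - [[0,-40,0],[0,0,0],100]

```text
time: 2.4
ee_pos: [0.472, -0.1861, 0.2313]
tcp_rot: [-90.0, 0.0, 44.0]
wrist_force: [0.5, 0.1, 0.5]
opening: 0.0857
```

play_rows:
  moves:
    - [[0,-8,0],[0,0.02,0],100]
    - [[0,-16,0],[0,0.04,0],100]
    - [[0,-24,0],[0,0.06,0],100]
    - [[0,-27.2,0],[0,0.08,0],100]
    - [[0,-27.2,0],[0,0.1,0],100]

```text
time: 2.9
ee_pos: [0.4719, -0.1861, 0.1305]
tcp_rot: [-90.0, -0.0, 70.9]
wrist_force: [-0.8, -0.7, 0.6]
opening: 0.0853
```

```bash
python3 - <<'E'
from workcell import get_obs,camera
from h import *
o=get_obs(); print(o['q'],o['ee_pos'],o['tcp_rot'],o['time'],o['wrist_force'])
p=o['ee_pos']; print(tool(.4953-p[0],-.1626-p[1],o['tcp_rot'][2]))
c=camera('scene')['img']; crop('scene',c,260,160,100,110,5,'pics/s1.png')
c=camera('top')['img']; crop('top',c,340,200,80,90,6,'pics/t1.png')
E
```

```text
[-2.15250461e+01 -1.70073383e+00 -7.89634643e+00  8.37976192e+01
  7.63025844e-04 -2.47310816e+00] [ 0.47187289 -0.18610991  0.13051352] [-9.00067949e+01 -4.70262807e-04  7.09480621e+01] 2.9 [-0.76562947 -0.71648032  0.56448895]
(np.float64(0.029869311395759855), np.float64(-0.014469620904084882))
```

View pics/s1.png

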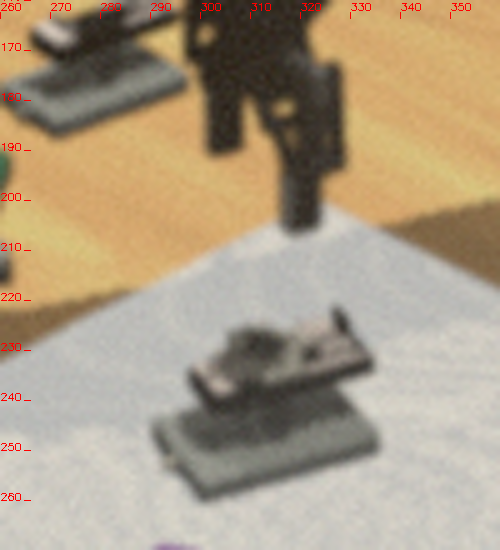

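View pics/t1.png

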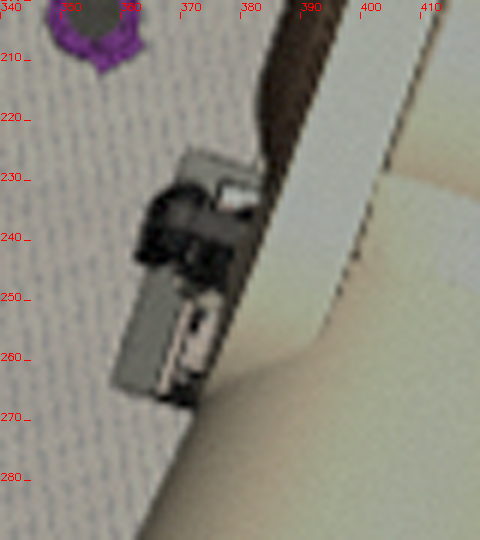

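play_rows:
  moves:
    - [[0,0,0],[0.01,0,-0.005],100]
    - [[0,0,0],[0.02,0,-0.01],100]
    - [[0,0,0],[0.03,0,-0.0145],100]
    - [[0,0,0],[0.03,0,-0.0145],100]
    - [[0,0,0],[0.03,0,-0.0145],100]

```text
time: 3.5
ee_pos: [0.4959, -0.1622, 0.1315]
tcp_rot: [-90.0, 0.0, 70.9]
wrist_force: [0.3, 0.2, 0.0]
opening: 0.0852
```

```bash
python3 - <<'E'
from workcell import get_obs,camera
from h import *
o=get_obs(); print(o['ee_pos'],o['tcp_rot'],o['time'],o['wrist_force'])
p=o['ee_pos']; print(tool(.4953-p[0],-.1626-p[1],o['tcp_rot'][2]))
a=np.radians(o['tcp_rot'][2]); X=np.array([np.cos(a),np.sin(a),0]);Z=np.array([-X[1],X[0],0])
c=camera('scene')['img'].copy()
for s in(-1,1):
  for w in (-.011,.011):
    print(s,w,proj('scene',p+s*.0425*X+w*Z+[0,0,.013]),proj('top',p+s*.0425*X+w*Z+[0,0,.013]))
crop('scene',c,270,150,80,110,6,'pics/s2.png')
E
```

```text
[ 0.49588228 -0.16217829  0.13154707] [-9.00112024e+01  7.98470513e-03  7.08892353e+01] 3.5 [0.28123491 0.24152602 0.03850431]
(np.float64(-0.0005891018379106419), np.float64(0.00041212378320292306))
-1 -0.011 (np.float64(302.07160779579004), np.float64(198.0306682527059)) (np.float64(401.15889066782177), np.float64(241.16865976687265))
-1 0.011 (np.float64(309.5266946300076), np.float64(196.20211528100484)) (np.float64(398.48959438707215), np.float64(250.16554991801056))
1 -0.011 (np.float64(316.24047726558695), np.float64(213.21391686836978)) (np.float64(365.9918792491869), np.float64(230.37192329735498))
1 0.011 (np.float64(323.9242238762333), np.float64(211.224796277813)) (np.float64(363.240587109991), np.float64(239.295228033395))
```

View pics/s2.png

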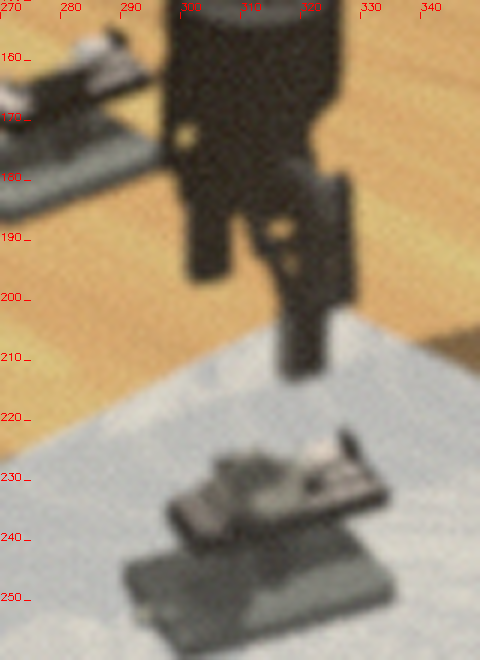

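play_rows:
  moves:
    - [[0,0,0],[0,0.02,0],100]
    - [[0,0,0],[0,0.04,0],100]
    - [[0,0,0],[0,0.06,0],100]
    - [[0,0,0],[0,0.078,0],100]
    - [[0,0,0],[0,0.092,0],100]

```text
time: 4.05
ee_pos: [0.495, -0.1627, 0.0382]
tcp_rot: [-90.0, 0.0, 70.8]
wrist_force: [-0.2, 0.1, -0.5]
opening: 0.0852
```

```bash
python3 - <<'E'
from workcell import get_obs,camera
from h import *
o=get_obs(); print(o['ee_pos'],o['tcp_rot'],o['time'],o['wrist_force'])
c=camera('scene')['img'].copy()
crop('scene',c,280,195,70,75,8,'pics/s3.png')
E
```

```text
[ 0.4949685  -0.16272263  0.03822105] [-8.99578653e+01  3.40196518e-03  7.08011185e+01] 4.05 [-0.2383745   0.10964406 -0.48634042]
```

View pics/s3.png

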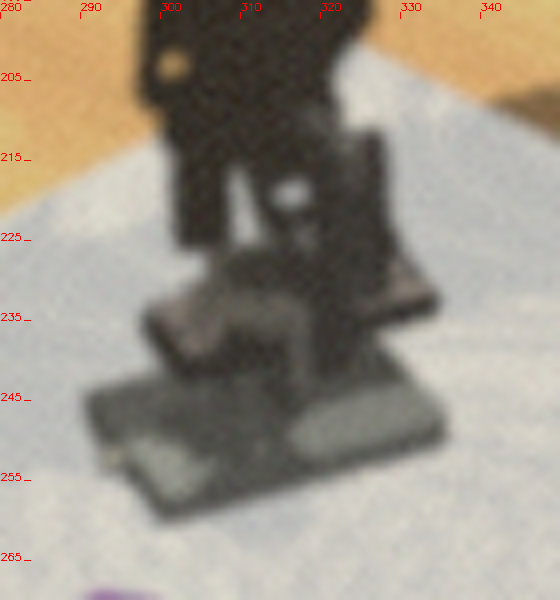

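play_rows:
  moves:
    - [[0,0,0],[0,0,0],75]
    - [[0,0,0],[0,0,0],65]
    - [[0,0,0],[0,0,0],60]
    - [[0,0,0],[0,0,0],50]
    - [[0,0,0],[0,0,0],40]
  grip_force: 25

```text
time: 4.6
ee_pos: [0.4961, -0.1628, 0.0405]
tcp_rot: [-90.1, 0.0, 70.8]
wrist_force: [-0.7, 0.2, 6.1]
opening: 0.0496
```

play_rows:
  moves:
    - [[0,0,0],[0,0,0],40]
    - [[0,0,0],[0,0,0],40]
    - [[0,0,0],[0,0,0],40]
    - [[0,0,0],[0,0,0],40]
    - [[0,0,0],[0,0,0],40]

```text
time: 5.1
ee_pos: [0.4961, -0.1628, 0.0405]
tcp_rot: [-90.1, 0.0, 70.8]
wrist_force: [-1.3, 0.9, 5.7]
opening: 0.0495
```

```bash
python3 - <<'E'
from workcell import get_obs,camera
from h import *
o=get_obs(); print(o['ee_pos'],o['tcp_rot'],o['time'],o['wrist_force'],o['torque'],o['opening'])
c=camera('scene')['img'].copy()
crop('scene',c,280,195,70,75,8,'pics/s4.png')
E
```

```text
[ 0.49609109 -0.16281096  0.04050396] [-9.01074395e+01  2.69251904e-03  7.08242667e+01] 5.1 [-1.29270449  0.92665364  5.69861871] [-0.02473919  0.19555441 -0.05497329] 0.04954514777373397
```

View pics/s4.png

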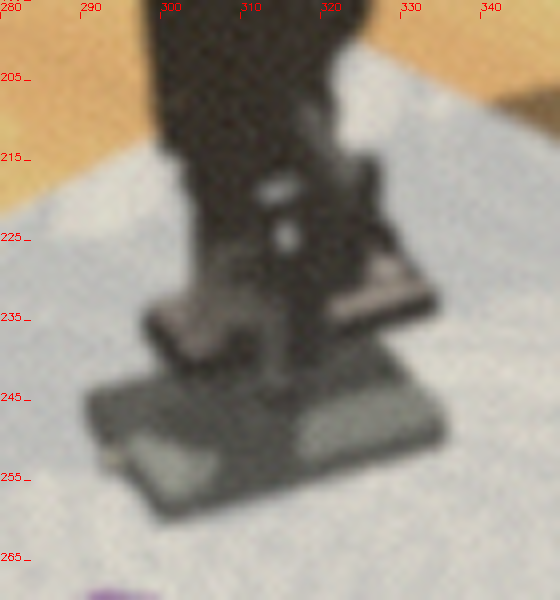

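play_rows:
  moves:
    - [[0,0,0],[0,0,0],40]
    - [[0,0,0],[0,0,0],40]
    - [[0,0,0],[0,-0.002,0],40]
    - [[0,0,0],[0,-0.004,0],40]
    - [[0,0,0],[0,-0.006,0],40]
  grip_force: 80

```text
time: 5.65
ee_pos: [0.4957, -0.1626, 0.0451]
tcp_rot: [-90.0, -0.0, 70.8]
wrist_force: [5.0, -3.0, -7.1]
opening: 0.0479
```

play_rows:
  moves:
    - [[0,0,0],[0,-0.003,0],40]
    - [[0,0,0],[0,-0.006,0],40]
    - [[0,0,0],[0,-0.009,0],40]
    - [[0,0,0],[0,-0.012,0],40]
    - [[0,0,0],[0,-0.015,0],40]

```text
time: 6.15
ee_pos: [0.4954, -0.1625, 0.0606]
tcp_rot: [-90.0, 0.0, 70.8]
wrist_force: [-0.4, -0.2, 0.2]
opening: 0.0482
```

```bash
python3 - <<'E'
from workcell import get_obs,camera
from h import *
o=get_obs(); print(o['ee_pos'],o['tcp_rot'],o['time'],o['wrist_force'],o['torque'],o['opening'])
c=camera('scene')['img'].copy()
crop('scene',c,280,185,70,80,7,'pics/s5.png')
E
```

```text
[ 0.49535318 -0.16254169  0.06062735] [-8.99905758e+01  1.08660539e-04  7.08254536e+01] 6.15 [-0.44821917 -0.18764924  0.1730002 ] [-0.00435884  0.03310547  0.03474882] 0.048161819364440694
```

View pics/s5.png

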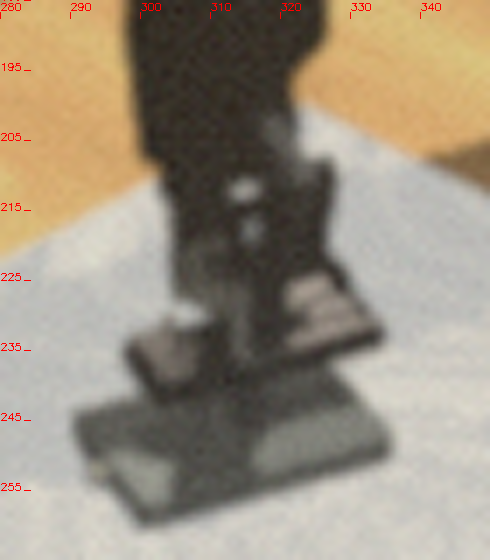

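```bash
python3 -c "
from h import *
print(tool(.0024,.371,70.8))"
```

```text
(np.float64(0.35115291331027804), np.float64(0.11974302265144444))
```

play_rows:
  moves:
    - [[0,0,0],[0,-0.015,0],40]
    - [[0,0,0],[0,-0.03,0],40]
    - [[0,0,0],[0,-0.045,0],40]
    - [[0,0,0],[0,-0.06,0],40]
    - [[0,0,0],[0,-0.06,0],40]

```text
time: 6.7
ee_pos: [0.4967, -0.163, 0.1234]
tcp_rot: [-90.2, -0.0, 70.8]
wrist_force: [0.4, -0.4, -1.2]
opening: 0.048
```

```bash
python3 - <<'E'
from workcell import get_obs,camera
from h import *
o=get_obs(); print(o['ee_pos'],o['tcp_rot'],o['time'],o['wrist_force'],o['torque'],o['opening'])
c=camera('scene')['img'].copy()
crop('scene',c,280,165,70,100,6,'pics/s6.png')
c=camera('top')['img'].copy()
crop('top',c,340,205,70,80,7,'pics/t6.png')
E
```

```text
[ 0.49669376 -0.16295063  0.12335184] [-9.02367496e+01 -6.62008032e-03  7.08240570e+01] 6.7 [ 0.4333934  -0.41549627 -1.19950183] [-0.03469774 -0.00129122 -0.00889837] 0.04798435416721422
```

View pics/s6.png

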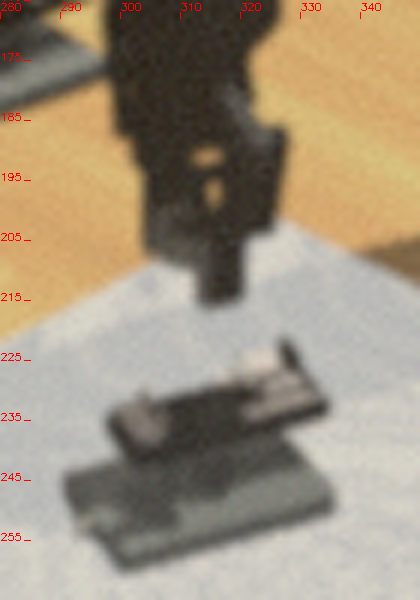

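View pics/t6.png

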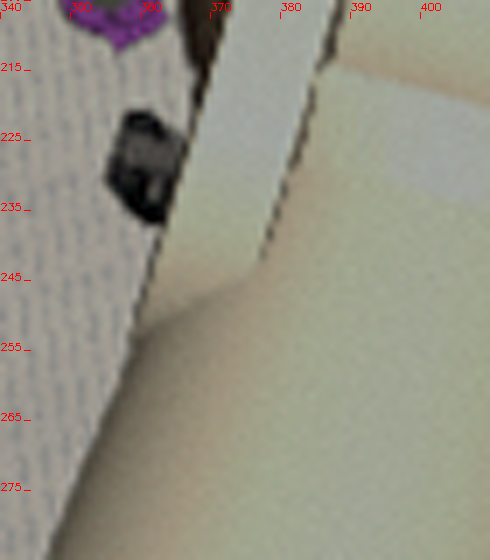

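play_rows:
  moves:
    - [[0,0,0],[0.014,0,0.005],40]
    - [[0,-4,0],[0.037,0,0.013],40]
    - [[0,-8,0],[0.066,0,0.023],40]
    - [[0,-12,0],[0.101,0,0.035],40]
    - [[0,-16,0],[0.136,0,0.047],40]

```text
time: 7.3
ee_pos: [0.4949, -0.0168, 0.1194]
tcp_rot: [-89.9, -0.0, 87.0]
wrist_force: [-0.5, 0.2, -1.7]
opening: 0.0481
```

```bash
python3 - <<'E'
from workcell import get_obs
from h import *
o=get_obs(); p=o['ee_pos'];print(p,o['tcp_rot'],o['opening'])
# commanded: start cmd ~ (.4953,-.1626) yaw70.8 
print(tool(.4980-p[0],.2083-p[1],o['tcp_rot'][2]))
E
```

```text
[ 0.49494414 -0.01683474  0.11943809] [-8.99251448e+01 -1.25513860e-02  8.69605455e+01] 0.048075245981208874
(np.float64(0.2249800708222328), np.float64(0.008885894617611053))
```

play_rows:
  moves:
    - [[0,-4,0],[0.035,0,0.002],40]
    - [[0,-8,0],[0.07,0,0.003],40]
    - [[0,-12,0],[0.105,0,0.004],40]
    - [[0,-16,0],[0.138,0,0.006],40]
    - [[0,-19.5,0],[0.17,0,0.007],40]

```text
time: 7.8
ee_pos: [0.4971, 0.1535, 0.1194]
tcp_rot: [-89.9, -0.0, 106.5]
wrist_force: [0.5, 0.3, -1.6]
opening: 0.0481
```

play_rows:
  moves:
    - [[0,0,0],[0.025,0,0.01],40]
    - [[0,0,0],[0.043,0,0.016],40]
    - [[0,0,0],[0.052,0,0.019],40]
    - [[0,0,0],[0.052,0,0.019],40]
    - [[0,0,0],[0.052,0,0.019],40]

```text
time: 8.3
ee_pos: [0.4654, 0.1958, 0.1201]
tcp_rot: [-90.0, 0.0, 106.3]
wrist_force: [0.1, 0.5, -0.7]
opening: 0.048
```

```bash
python3 - <<'E'
from workcell import get_obs,camera
from h import *
o=get_obs(); p=o['ee_pos'];print(p,o['tcp_rot'],o['opening'],o['wrist_force'])
print(tool(.4980-p[0],.2083-p[1],o['tcp_rot'][2]))
c=camera('scene')['img'].copy()
crop('scene',c,385,200,80,140,5,'pics/s7.png')
E
```

```text
[0.46535386 0.19579589 0.12007806] [-8.99921220e+01  1.38680111e-02  1.06336363e+02] 0.047962135187255825 [ 0.1194459   0.47797532 -0.71641316]
(np.float64(0.0028167132653129003), np.float64(-0.03484521829267566))
```

View pics/s7.png

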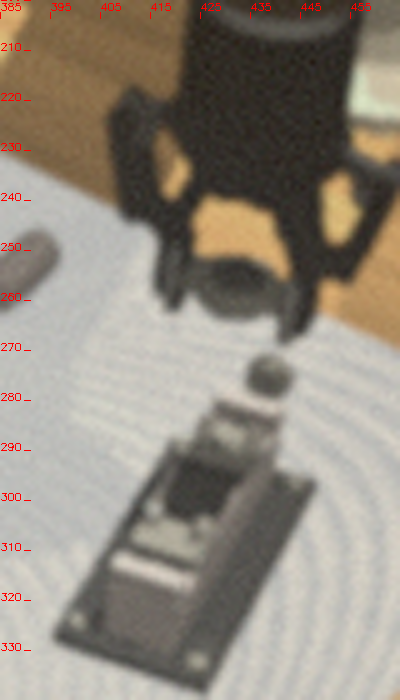

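play_rows:
  moves:
    - [[0,0,0],[0.001,0,-0.01],40]
    - [[0,0,0],[0.002,0,-0.02],40]
    - [[0,0,0],[0.003,0,-0.03],40]
    - [[0,0,0],[0.003,0,-0.035],40]
    - [[0,0,0],[0.003,0,-0.035],40]

```text
time: 8.85
ee_pos: [0.4988, 0.2088, 0.1198]
tcp_rot: [-90.0, 0.0, 106.3]
wrist_force: [-0.2, -0.8, -1.1]
opening: 0.0482
```

```bash
python3 - <<'E'
from workcell import get_obs,camera
from h import *
o=get_obs(); p=o['ee_pos'];print(p,o['tcp_rot'],o['opening'],o['wrist_force'])
print(tool(.4980-p[0],.2083-p[1],o['tcp_rot'][2]))
a=np.mean([camera('scene')['img'].astype(float) for _ in range(5)],0)
np.save('s8.npy',a);a=np.clip(a*1.3,0,255).astype(np.uint8)
crop('scene',a,395,235,70,60,10,'pics/s8.png')
w=p+[0,0,.0155+.012]; print(proj('scene',w), proj('scene',p))
E
```

```text
[0.4987899  0.2088051  0.11984876] [-8.99635490e+01  3.00142501e-03  1.06308575e+02] 0.04824269014810709 [-0.20824093 -0.75768272 -1.07993248]
(np.float64(-0.00026296545198729784), np.float64(0.0008999512685940631))
(np.float64(428.83528350525273), np.float64(264.01404414431346)) (np.float64(427.4743123015989), np.float64(273.6853178749212))
```

View pics/s8.png

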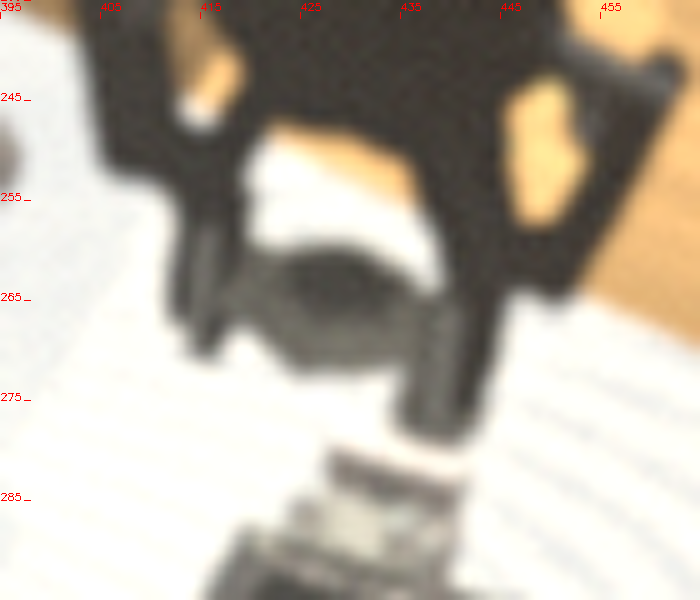

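play_rows:
  moves:
    - [[0,0,0],[0,0.018,0],40]
    - [[0,0,0],[0,0.036,0],40]
    - [[0,0,0],[0,0.054,0],40]
    - [[0,0,0],[0,0.07,0],40]
    - [[0,0,0],[0,0.08,0],40]

```text
time: 9.6
ee_pos: [0.4974, 0.2085, 0.0392]
tcp_rot: [-89.9, 0.0, 106.3]
wrist_force: [0.6, 0.3, -1.6]
opening: 0.0482
```

play_rows:
  moves:
    - [[0,0,0],[0,0,0],40]
    - [[0,0,0],[0,0.002,0],40]
    - [[0,0,0],[0,0.004,0],40]
    - [[0,0,0],[0,0.005,0],40]
    - [[0,0,0],[0,0.005,0],40]

```text
time: 10.1
ee_pos: [0.4982, 0.2088, 0.0356]
tcp_rot: [-90.0, -0.0, 106.3]
wrist_force: [-0.5, -0.1, -1.1]
opening: 0.0483
```

```bash
python3 - <<'E'
from workcell import get_obs,camera
from h import *
o=get_obs(); p=o['ee_pos'];print(p,o['tcp_rot'],o['opening'],o['wrist_force'])
a=np.mean([camera('scene')['img'].astype(float) for _ in range(4)],0)
a=np.clip(a*1.3,0,255).astype(np.uint8)
crop('scene',a,390,265,70,60,10,'pics/s9.png')
E
```

```text
[0.49823549 0.20879994 0.03557997] [-9.00273398e+01 -4.16662664e-03  1.06326912e+02] 0.0482858797966795 [-0.50925683 -0.0816534  -1.07557312]
```

View pics/s9.png

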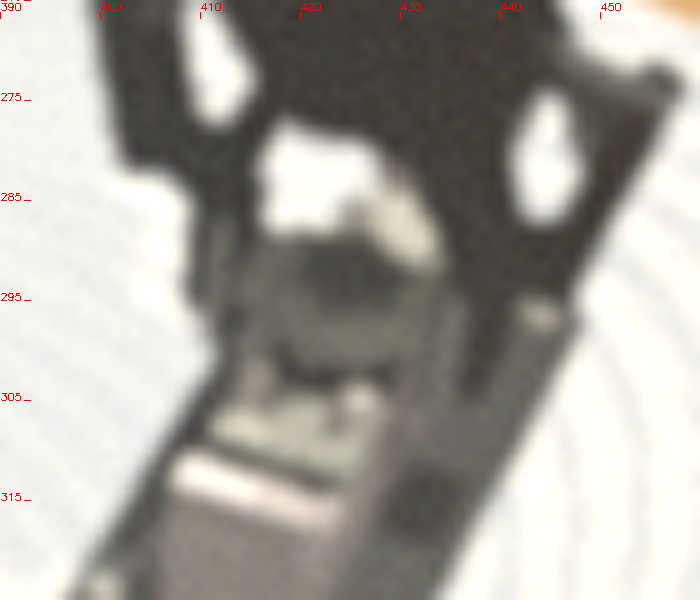

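Good: watch centred at about (423,291), above the bed, short of the pegs at (416,303) and (426,305). Lowering slowly to contact.

play_rows:
  moves:
    - [[0,0,0],[0,0.001,0],40]
    - [[0,0,0],[0,0.002,0],40]
    - [[0,0,0],[0,0.003,0],40]
    - [[0,0,0],[0,0.003,0],40]
    - [[0,0,0],[0,0.003,0],40]

```text
time: 10.8
ee_pos: [0.498, 0.2087, 0.0322]
tcp_rot: [-90.0, 0.0, 106.3]
wrist_force: [-0.6, 0.4, -1.1]
opening: 0.0483
```

play_rows:
  moves:
    - [[0,0,0],[0,0.0005,0],40]
    - [[0,0,0],[0,0.001,0],40]
    - [[0,0,0],[0,0.0015,0],40]
    - [[0,0,0],[0,0.0015,0],40]
    - [[0,0,0],[0,0.0015,0],40]

```text
time: 11.3
ee_pos: [0.4981, 0.2087, 0.0309]
tcp_rot: [-90.0, -0.0, 106.3]
wrist_force: [-1.0, 0.3, 0.2]
opening: 0.0484
```

play_rows:
  moves:
    - [[0,0,0],[0,0.0003,0],40]
    - [[0,0,0],[0,0.0006,0],40]
    - [[0,0,0],[0,0.0006,0],40]
    - [[0,0,0],[0,0.0006,0],40]
    - [[0,0,0],[0,0.0006,0],40]

```text
time: 11.8
ee_pos: [0.4981, 0.2087, 0.0309]
tcp_rot: [-90.0, -0.0, 106.3]
wrist_force: [-2.9, -0.6, 6.6]
opening: 0.0482
```

play_rows:
  moves:
    - [[0,0,0],[0,-0.0005,0],40]
    - [[0,0,0],[0,-0.0005,-0.001],40]
    - [[0,0,0],[0,-0.0005,-0.002],40]
    - [[0,0,0],[0,-0.0005,-0.003],40]
    - [[0,0,0],[0,-0.0005,-0.004],40]

```text
time: 12.3
ee_pos: [0.5018, 0.2098, 0.0309]
tcp_rot: [-90.0, -0.0, 106.3]
wrist_force: [-4.6, -0.9, 5.9]
opening: 0.0482
```

play_rows:
  moves:
    - [[0,0,0],[0,0,-0.0005],40]
    - [[0,0,0],[0,0,-0.001],40]
    - [[0,0,0],[0,0,-0.001],40]
    - [[0,0,0],[0,0,-0.001],40]
    - [[0,0,0],[0,0,-0.001],40]

```text
time: 12.8
ee_pos: [0.5028, 0.2101, 0.0309]
tcp_rot: [-90.0, -0.0, 106.3]
wrist_force: [-4.1, -0.9, 5.3]
opening: 0.0481
```

```bash
cat >> h.py <<'E'
def st():
    from workcell import get_obs
    o=get_obs(); p=o['ee_pos']; a=np.radians(16.35); X=np.array([np.cos(a),np.sin(a),0]);Y=np.array([-X[1],X[0],0])
    d=p-np.array([.497,.2083,0]); f=o['wrist_force']
    print('t',o['time'],'hx,hy,z mm',np.round([d@X*1e3,d@Y*1e3,p[2]*1e3],2),'F',np.round([f@X,f@Y,f[2]],2),'T',np.round(o['torque'],2),np.round(o['tcp_rot'],2),o['opening'])
E
python3 -c "
from h import *
st()"
```

```text
t 12.8 hx,hy,z mm [ 6.07  0.13 30.9 ] F [-4.24  0.28  5.26] T [-0.22  0.65  0.01] [-89.99  -0.   106.33] 0.04812995142851346
```

play_rows:
  moves:
    - [[0,0,0],[0,-0.0004,0],40]
    - [[0,0,0],[0,-0.0004,0],40]
    - [[0,0,0],[0,-0.0004,0],40]
    - [[0,0,0],[0,-0.0004,0],40]
    - [[0,0,0],[0,-0.0004,0],40]

```text
time: 13.3
ee_pos: [0.5029, 0.2101, 0.031]
tcp_rot: [-90.0, -0.0, 106.3]
wrist_force: [0.4, 0.4, -0.3]
opening: 0.0484
```

```bash
python3 -c "
from h import *
st()"
```

```text
t 13.3 hx,hy,z mm [ 6.23  0.09 30.97] F [ 0.49  0.23 -0.28] T [-0.   -0.01 -0.02] [-90.    -0.   106.32] 0.048383912020685864
```

play_rows:
  moves:
    - [[0,0,0],[0,0,-0.0005],40]
    - [[0,0,0],[0,0,-0.001],40]
    - [[0,0,0],[0,0,-0.0015],40]
    - [[0,0,0],[0,0,-0.002],40]
    - [[0,0,0],[0,0,-0.002],40]

```text
time: 13.8
ee_pos: [0.5049, 0.2107, 0.0311]
tcp_rot: [-90.0, 0.0, 106.3]
wrist_force: [-0.0, 0.2, -0.7]
opening: 0.0479
```

```bash
python3 -c "
from h import *
st()"
```

```text
t 13.8 hx,hy,z mm [ 8.22  0.09 31.06] F [ 0.05  0.19 -0.66] T [ 0.   -0.05 -0.01] [-90.     0.   106.32] 0.047872823966120776
```

play_rows:
  moves:
    - [[0,0,0],[0,0,-0.0005],40]
    - [[0,0,0],[0,0,-0.001],40]
    - [[0,0,0],[0,0,-0.0015],40]
    - [[0,0,0],[0,0,-0.002],40]
    - [[0,0,0],[0,0,-0.002],40]

```text
time: 14.3
ee_pos: [0.5066, 0.2112, 0.031]
tcp_rot: [-90.0, -0.0, 106.3]
wrist_force: [-1.5, -0.4, 0.1]
opening: 0.048
```

```bash
python3 -c "
from h import *
st()"
```

```text
t 14.3 hx,hy,z mm [ 9.99  0.11 31.01] F [-1.55  0.01  0.13] T [-0.1   0.31 -0.03] [-89.97  -0.   106.33] 0.048047064710345595
```

play_rows:
  moves:
    - [[0,0,0],[0,0,-0.0005],40]
    - [[0,0,0],[0,0,-0.001],40]
    - [[0,0,0],[0,0,-0.0015],40]
    - [[0,0,0],[0,0,-0.0015],40]
    - [[0,0,0],[0,0,-0.0015],40]

```text
time: 14.8
ee_pos: [0.5079, 0.2116, 0.031]
tcp_rot: [-90.0, 0.0, 106.3]
wrist_force: [-3.5, -1.4, -1.0]
opening: 0.0484
```

```bash
python3 -c "
from h import *
st()"
```

```text
t 14.8 hx,hy,z mm [11.4   0.09 30.95] F [-3.77 -0.4  -0.96] T [-0.2   0.65 -0.02] [-89.97   0.   106.32] 0.048400498172927194
```

play_rows:
  moves:
    - [[0,0,0],[0,0,-0.0005],40]
    - [[0,0,0],[0,0,-0.001],40]
    - [[0,0,0],[0,0,-0.001],40]
    - [[0,0,0],[0,0,-0.001],40]
    - [[0,0,0],[0,0,-0.001],40]

```text
time: 15.3
ee_pos: [0.5088, 0.2118, 0.031]
tcp_rot: [-90.0, 0.0, 106.3]
wrist_force: [-5.5, -1.6, -0.2]
opening: 0.0481
```

```bash
python3 -c "
from h import *
st()"
```

```text
t 15.3 hx,hy,z mm [12.3   0.07 30.97] F [-5.77 -0.02 -0.18] T [-0.3   0.97 -0.03] [-89.96   0.   106.32] 0.04806075267766092
```

play_rows:
  moves:
    - [[0,0,0],[0,0,-0.0005],40]
    - [[0,0,0],[0,0,-0.001],40]
    - [[0,0,0],[0,0,-0.0015],40]
    - [[0,0,0],[0,0,-0.0018],40]
    - [[0,0,0],[0,0,-0.0018],40]

```text
time: 15.8
ee_pos: [0.51, 0.2122, 0.0309]
tcp_rot: [-89.9, 0.0, 106.3]
wrist_force: [-7.5, -2.3, 2.5]
opening: 0.0478
```

```bash
python3 - <<'E'
from h import *
from workcell import camera
st()
A=[];
for i in range(5): A.append(camera('scene')['img'].astype(float)); st()
a=np.clip(np.mean(A,0)*1.3,0,255).astype(np.uint8); crop('scene',a,390,265,70,70,8,'pics/s10.png')
crop('top',camera('top')['img'],200,205,80,90,6,'pics/t10.png')
E
```

```text
t 15.8 hx,hy,z mm [13.59  0.05 30.91] F [-7.83 -0.13  2.52] T [-0.45  1.5  -0.01] [-89.89   0.   106.32] 0.04781212357310412
t 15.85 hx,hy,z mm [13.59  0.05 30.91] F [-7.97 -0.84  3.12] T [-0.48  1.53 -0.07] [-89.89   0.   106.33] 0.047677146261724375
t 15.9 hx,hy,z mm [13.58  0.06 30.94] F [-7.85  0.14  1.13] T [-0.5   1.48 -0.07] [-89.9    0.   106.32] 0.04831977846928697
t 15.95 hx,hy,z mm [13.6   0.06 30.93] F [-8.33 -0.08  2.49] T [-0.44  1.45 -0.14] [-89.9    0.   106.32] 0.048260565333699726
t 16.0 hx,hy,z mm [13.59  0.07 30.93] F [-8.21  0.18  1.8 ] T [-0.46  1.48 -0.06] [-89.9    0.   106.33] 0.04809219645497779
t 16.05 hx,hy,z mm [1.361e+01 3.000e-02 3.093e+01] F [-7.98 -0.57  2.47] T [-0.47  1.49 -0.02] [-8.9900e+01  1.0000e-02  1.0632e+02] 0.04823106856551681
```

View pics/s10.png

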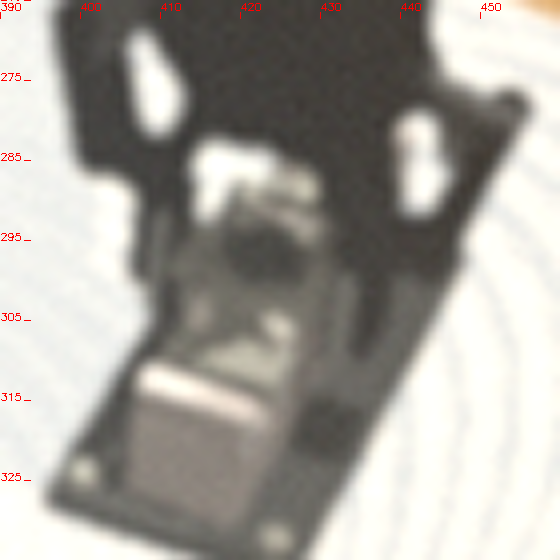

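View pics/t10.png

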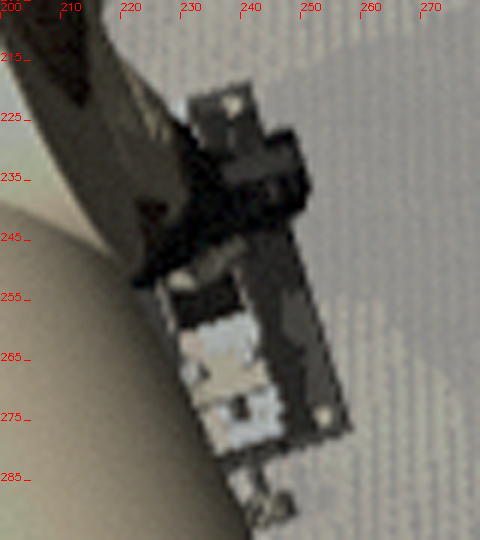

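play_rows:
  moves:
    - [[0,0,0],[0,-0.0001,-0.0002],40]
    - [[0,0,0],[0,-0.0002,-0.0004],40]
    - [[0,0,0],[0,-0.0002,-0.0005],40]
    - [[0,0,0],[0,-0.0002,-0.0005],40]
    - [[0,0,0],[0,-0.0002,-0.0005],40]

```text
time: 16.6
ee_pos: [0.5103, 0.2122, 0.0309]
tcp_rot: [-89.9, 0.0, 106.3]
wrist_force: [-8.1, -2.2, 2.6]
opening: 0.048
```

```bash
python3 - <<'E'
from h import *
from workcell import camera
for i in range(6): st(); camera('scene')
E
```

```text
t 16.6 hx,hy,z mm [1.391e+01 2.000e-02 3.093e+01] F [-8.38  0.13  2.55] T [-0.47  1.49 -0.07] [-8.9870e+01  1.0000e-02  1.0632e+02] 0.04797804505049403
t 16.65 hx,hy,z mm [1.392e+01 3.000e-02 3.092e+01] F [-9.35 -0.09  1.56] T [-0.5  1.5 -0.1] [-89.87   0.   106.32] 0.04814977997086413
t 16.7 hx,hy,z mm [13.93  0.04 30.96] F [-7.75  0.45  0.73] T [-0.47  1.48 -0.03] [-8.9870e+01  1.0000e-02  1.0633e+02] 0.048495183087476586
t 16.75 hx,hy,z mm [1.393e+01 3.000e-02 3.093e+01] F [-8.47 -0.52  0.87] T [-0.51  1.5  -0.05] [-8.9870e+01  1.0000e-02  1.0632e+02] 0.047871115012305024
t 16.8 hx,hy,z mm [1.390e+01 3.000e-02 3.091e+01] F [-8.84 -0.43  1.7 ] T [-0.46  1.54 -0.07] [-8.9870e+01  1.0000e-02  1.0632e+02] 0.048132460295639716
t 16.85 hx,hy,z mm [13.9   0.04 30.92] F [-7.86  0.43  2.02] T [-0.44  1.51 -0.05] [-8.9870e+01  1.0000e-02  1.0633e+02] 0.047997582318242124
```

play_rows:
  moves:
    - [[0,0,0],[0,-0.0001,-0.0003],40]
    - [[0,0,0],[0,-0.0001,-0.0003],40]
    - [[0,0,0],[0,-0.0001,-0.0003],40]
    - [[0,0,0],[0,-0.0001,-0.0003],40]
    - [[0,0,0],[0,-0.0001,-0.0003],40]

```text
time: 17.4
ee_pos: [0.5105, 0.2123, 0.0309]
tcp_rot: [-89.9, 0.0, 106.3]
wrist_force: [-7.5, -2.4, 0.3]
opening: 0.0479
```

play_rows:
  moves:
    - [[0,0,0],[0,0,0],40]
    - [[0,0,0],[0,0,0],40]
    - [[0,0,0],[0,0,0],40]
    - [[0,0,0],[0,0,0],40]
    - [[0,0,0],[0,0,0],40]

```text
time: 17.9
ee_pos: [0.5106, 0.2123, 0.0309]
tcp_rot: [-89.9, 0.0, 106.3]
wrist_force: [-8.1, -2.3, 0.9]
opening: 0.0479
```

```bash
python3 - <<'E'
from h import *
from workcell import camera
A=[]
for i in range(10): st(); A.append(camera('scene')['img'].astype(float))
a=np.mean(A,0); np.save('s11.npy',a); crop('scene',np.clip(a*1.3,0,255).astype(np.uint8),395,275,45,55,10,'pics/s11.png')
crop('scene',np.clip(np.load('sceneA.npy')*1.3,0,255).astype(np.uint8),395,275,45,55,10,'pics/s11b.png')
E
```

```text
t 17.9 hx,hy,z mm [14.13  0.04 30.95] F [-8.38  0.06  0.89] T [-0.44  1.55 -0.06] [-8.9860e+01  1.0000e-02  1.0633e+02] 0.04791547710970083
t 17.95 hx,hy,z mm [1.413e+01 2.000e-02 3.095e+01] F [-8.13  0.32  0.6 ] T [-0.46  1.52 -0.07] [-8.9860e+01  1.0000e-02  1.0632e+02] 0.04775478343883268
t 18.0 hx,hy,z mm [14.14  0.04 30.94] F [-8.25 -0.7   1.09] T [-0.47  1.57 -0.08] [-8.9860e+01  1.0000e-02  1.0632e+02] 0.04829335615349168
t 18.05 hx,hy,z mm [14.13  0.04 30.94] F [-8.69 -0.06  0.92] T [-0.46  1.55 -0.1 ] [-8.9860e+01  1.0000e-02  1.0633e+02] 0.04802707109238512
t 18.1 hx,hy,z mm [1.414e+01 3.000e-02 3.094e+01] F [-9.16  0.17  0.91] T [-0.48  1.5  -0.07] [-8.9860e+01  1.0000e-02  1.0632e+02] 0.048462823506257635
t 18.15 hx,hy,z mm [14.09  0.05 30.91] F [-8.26 -0.26  0.6 ] T [-0.5   1.6  -0.11] [-8.9850e+01  1.0000e-02  1.0633e+02] 0.04796824100517909
t 18.2 hx,hy,z mm [14.12  0.05 30.95] F [-9.95 -0.36  0.95] T [-0.55  1.55 -0.08] [-8.9860e+01  1.0000e-02  1.0632e+02] 0.04805518224772753
t 18.25 hx,hy,z mm [14.1   0.04 30.95] F [-8.88  1.58  2.27] T [-0.51  1.54 -0.08] [-8.9860e+01  1.0000e-02  1.0632e+02] 0.04803038654452152
t 18.3 hx,hy,z mm [1.413e+01 3.000e-02 3.094e+01] F [-8.62 -0.01  0.56] T [-0.49  1.57 -0.11] [-8.9860e+01  1.0000e-02  1.0632e+02] 0.04830389900295956
t 18.35 hx,hy,z mm [14.14  0.05 30.96] F [-8.78  0.01 -0.35] T [-0.49  1.56 -0.13] [-89.86   0.   106.32] 0.048014913484154285
```

View pics/s11.png

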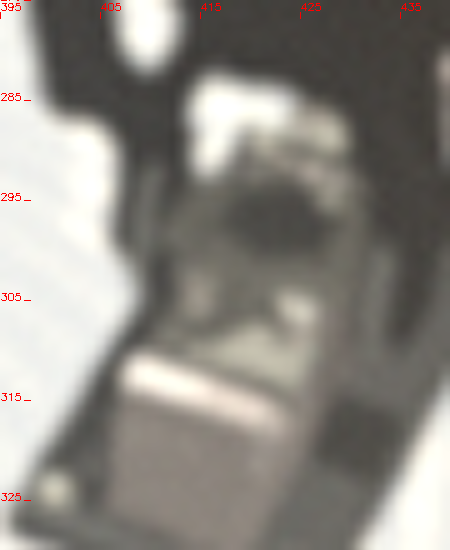

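View pics/s11b.png

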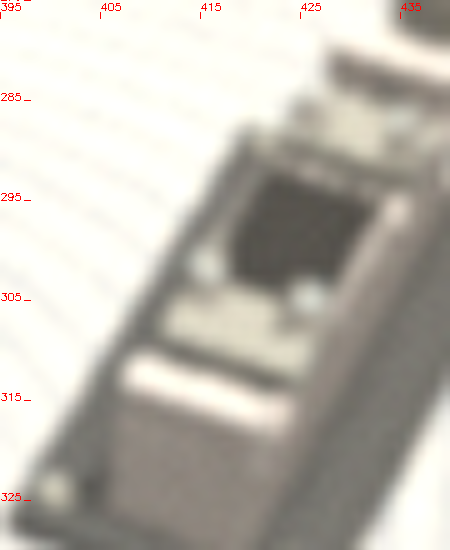

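```bash
python3 -c "
from h import st
st()
from workcell import job_done; print(job_done())"
```

```text
t 18.4 hx,hy,z mm [14.11  0.05 30.94] F [-9.47  0.23  0.47] T [-0.46  1.6  -0.13] [-89.86   0.   106.32] 0.047772645605700166
the job is handed in; nothing more can be done
None
```

The watch is on the holder bed and pressed against the two sprung-jaw pegs. I handed the job in at 18.4 s with the arm still gripping and pushing.

- **Lift:** I took the watch by its flat ends from the microphone nearest the robot. It came straight up past the catch with a pull of about 7 N. The pictures then showed the stand empty and the watch level in the fingers.
- **Placing:** I turned it to the holder's axes, with the flat ends facing the open sides and the case back up. Contact with the bed showed at the expected height, after which I eased the downward load to 1–2 N.
- **Push:** The last ten readings averaged about 8.7 N along the holder's +x, scattering between 8.1 and 10; the final reading was 9.5 N. Contact was at about 9.5 mm of tool travel, so the jaw is pushed back about 4.6 mm (9.2 N at 2 N/mm), well short of its 8 mm end. The sideways force is near zero.

**Checks that were weak or disagreed:**
- **Contact point:** it came about 1.4 mm later than the nominal 8 mm, which fits a small offset of the watch in the grip plus camera calibration error.
- **Force:** the wrist reading and the jaw-travel estimate differ by about 0.5 N, and some of the wrist force may be friction on the bed.
- **Jaw shift:** the pegs moved only about 1 px in the picture, which agrees with the travel but is a coarse check.
- **Crown:** I could not make it out clearly. From the stand's layout, I take it to point towards the sprung jaw.
- **Other things:** I did not check afterwards that they had stayed put. No contact with them was planned or seen.

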